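Push the row of clay elephants up to the end stop of the drying track

ROBOT

A 6-joint arm with a two-finger parallel gripper is mounted at the origin on the work surface. World frame = base frame: x ahead of the robot, y to its left, z up, the work surface at z = 0. Lengths are in m, angles in rad, forces in N, time in s.
With the tool pointing down it reaches from about 0.4 to 0.825 m from the base axis. Payload 7 kg.
Tool frame: the origin (TCP) lies between the finger pads; the fingertips stand 25 mm ahead of it and the grasp point (between the pads) lies 6 mm ahead of it (arm.tip_extent is the z of the fingertips in the tool frame, in m); z points along the fingers, x is the direction in which the jaws open and shut, and the axes are right-handed (so a half turn about z gives the same grasp; the last joint's range is limited). The gripper opens to 88 mm and grips with 3 to 60 N. Pads are 19 mm wide; open, the fingers measure 130 mm over their backs; the gripper's body (78 mm by 193 mm) begins 47 mm behind the grasp point.
Start: joints at [1.554, 0.359, 0.012, 0, -1.224, -0.288], TCP at [0.203, 0.644, 0.252] pointing down, gripper open.
Joint ranges: [-3.07, 3.07], [-1.43, 2.12], [-1.02, 1.25], [-3.03, 1.67], [-3.05, -0], [-3.03, 3.03]. Speed limits (rad/s): [2.39, 2.39, 3.01, 3.14, 3.14, 3.14].

INTERFACE

Orientations are given as [roll, pitch, yaw] about the fixed x, y, z axes, in that order (R = Rz(yaw) Ry(pitch) Rx(roll)).
In Python, from station import monitor, grab_frame, job_done, arm gives the robot as it stands.
- The arm moves only by the shell command python3 -m jog 'ROWS' [FORCE]. ROWS is JSON, a list that holds one entry, the list of rows, each a list of 7 numbers: the shift along the world's x, y, z in m, then the turn, a rotation vector about the world's x, y, z in rad, then the opening, from 0 (shut) to 1 (fully open). In form: [[[dx, dy, dz, ax, ay, az, claw], ...]]. A call has 1 to 20 rows; each row shifts and turns the commanded pose from where the row before left it; what a row does not reach is not made up. A row lasts 1/8 s, in which the tool goes at most 62.5 mm and 10.7 degrees, less where a joint would pass 70% of its speed; a pose out of reach is approached as far as the arm can. A call is refused whole if a number of a shift passes 0.0625 or a number of a turn 0.188, either way. A call with a gripper value outside its range is refused whole. The fingers move at their own pace and stop on an object; FORCE is the grip in N (left out, the last holds). Time passes only in rows, so rows that do not move let the fingers close. It gives the time, the measured TCP pose, the force and the opening at its end, in the units of the state.
- monitor.get_state(): the state, without advancing time (a new reading comes with each control period).
- grab_frame(name): name is "side" or "top"; returns a dict with "pixels" (384x512x3 uint8, red, green, blue), "K" (3x3 intrinsics, pixels), "view" (4x4, takes a point from world to camera coordinates). Camera axes: x right, y down, z forward; pixel columns grow to the right and rows downward; lengths in m; the calibration is good to about 2 mm. A picture is of the moment at which its call begins. There is no depth.
- job_done(): hands the job in, once; it reports no verdict.
The state is a dict: "t": time; "q": joint angles; "qd": joint speeds; "joint_efforts": joint torques, N m; "eef_pos": TCP position; "ee_rot": TCP orientation; "force": force on the tool from outside, world axes, zero at the start; "moment": the same for the moment, N m; "width": finger opening in m.
Only numpy, scipy, OpenCV 4.12 (cv2) and the standard library are available. Lean on these libraries where they do the work, as an engineer would, in place of code of your own. Each camera call takes 0.05 s, during which the arm holds its last target.

TASK

Make room at the loading end of the drying track: with the fingertips behind the plinth of the last of the four little clay elephants, slowly push the whole row along between the rails as one train until the first is home against the end stop and all four stand closed up, then back away. The paint is wet, so touch only that last bare plinth, no figure and none of the other three elephants, and do not grip, lift or tip any of them. Leave everything else on the bench where it stands.

Things in the scene. Friction and masses are not known exactly. Their poses are not given: they have to be found in the camera images.
- track: Drying track fixed to the bench: light wooden plank, 110 mm wide (x) and 470 mm long (y from -235 to +235 mm), on two sleepers, its flat top 30 mm above the bench. Origin: on the bench under the plank's middle; z up, +y along the rails from the loading end to the end stop, x across. Place and heading (up to 20 degrees either way) differ each time.
- loading_end (a point): Middle of the plank's open end, on its top (track y = -235 mm). From here to the stop run two steel angle rails: inner faces 63 mm apart (track x = -31.5 and +31.5 mm), upright legs 3 mm thick and 12 mm high above the plank, flat 15 mm feet outside.
- stop_face (a point): Point on the face of the end stop that meets the row: mid width, at the height of the plank's top, track y = +205 mm. The stop is a fixed dark steel angle, its plate 62 mm wide and 34 mm high, across the rails' end.
- elephant1: The first (the leader, nearest the end stop) of four alike clay elephants in the touching row between the rails, whose front starts 80 to 140 mm short of the stop. Square plinth 60 x 60 x 28 mm, 61 mm high with its figure, 0.15 to 0.27 kg, slides on the plank (friction 0.4 to 0.8). Origin: centre of the plinth's underside; z up, y along the rails to the stop: its rear face is at y = -30 mm.
- elephant2: The second of four alike clay elephants in the touching row between the rails. Square plinth 60 x 60 x 28 mm, 61 mm high with its figure, 0.15 to 0.27 kg, slides on the plank (friction 0.4 to 0.8). Origin: centre of the plinth's underside; z up, y along the rails to the stop: its rear face is at y = -30 mm.
- elephant3: The third of four alike clay elephants in the touching row between the rails. Square plinth 60 x 60 x 28 mm, 61 mm high with its figure, 0.15 to 0.27 kg, slides on the plank (friction 0.4 to 0.8). Origin: centre of the plinth's underside; z up, y along the rails to the stop: its rear face is at y = -30 mm.
- elephant4: The last (nearest the loading end, the one to push) of four alike clay elephants in the touching row between the rails. Square plinth 60 x 60 x 28 mm, 61 mm high with its figure, 0.15 to 0.27 kg, slides on the plank (friction 0.4 to 0.8). Origin: centre of the plinth's underside; z up, y along the rails to the stop: its rear face is at y = -30 mm.
- figure4: The painted figure on the last elephant's plinth, about 55 mm across the track, 37 mm along it and 33 mm high: it stands in the middle of the plinth's top, so 11 mm or more inside the plinth's front and rear faces. Origin: centre of the plinth's top, 28 mm above the plank. All four elephants carry the same figure, wet with paint.
- spare: Unpainted elephant of the same size (60 x 60 x 61 mm) standing on the bench on the robot's side of the track, its centre 80 to 105 mm from the nearer rail. Origin: centre of its underside.
- brush: Paint brush 170 mm long, lying on the bench beyond the track, roughly along it. Origin: its middle, on the bench.
- jar: Small closed jar, 48 mm wide and 52 mm high, on the bench beyond the track. Origin: centre of its underside.
- cup: Steel cup, 68 mm wide and 75 mm high, on the robot's side near the stop end. Origin: centre of its underside.
- scraper: Thin scraper 150 mm long, lying on the bench on the robot's side of the track near its loading end, roughly along it. Origin: its middle, on the bench.
There are look-alikes about, which are no part of the job. Leave any blue look-alike of the elephant3 alone.

How it is judged:
By the outcome, as a careful person would: the job done as asked, in the order asked, and still so for the second after the job is handed in, with the robot touching nothing.
It also fails if it takes over 32 s, if anything falls off the work surface, if the arm or the gripper's body presses on something with over 40 N, if the wrist force passes 120 N, or if a joint passes its speed limit or range.

## Working session

There is one attempt and no reset: what is moved stays moved. The work goes in short steps, Python scripts to look and compute and a shell command to move; the robot and the scene stay as the last step left them, time stands still between calls to the robot, and variables do not carry over. Pictures are saved under pics/ and viewed, and the job is handed in when it is done.

```bash
ls; mkdir -p pics; python3 - <<'E'
from station import monitor, grab_frame, arm
import cv2, numpy as np, json
print(monitor.get_state()); print(arm.tip_extent)
for n in ("side","top"):
    f=grab_frame(n); cv2.imwrite(f"pics/{n}0.png",f["pixels"][:,:,::-1])
    np.savez(f"{n}0.npz",**f); print(n,f["K"],f["view"])
E
```

```text
pics
{'t': 0.0, 'q': array([ 1.55410096e+00,  3.59383730e-01,  1.10562038e-02, -3.50115137e-04,
       -1.22407626e+00, -2.88092444e-01]), 'qd': array([-0.00095393, -0.00053806, -0.00012438, -0.0010485 ,  0.00078912,
        0.00104854]), 'joint_efforts': array([ 1.92509484e-03, -5.82718456e+01,  2.93036610e+01,  6.99671879e+00,
        6.81074336e-03, -1.57251966e-04]), 'eef_pos': array([0.20245424, 0.64345898, 0.25062353]), 'ee_rot': array([-3.14145146e+00, -1.63473659e-03, -1.87570349e+00]), 'force': array([-0.58619807,  0.69966081, -0.44009182]), 'moment': array([-0.0206465 , -0.01004053, -0.02570199]), 'width': 0.08745098726246568}
0.025
side [[453.34435408   0.         260.84999705]
 [  0.         453.34435408 191.31953097]
 [  0.           0.           1.        ]] [[-0.81909679 -0.57351093 -0.01287084  0.43266961]
 [-0.43231921  0.6318816  -0.64329289  0.31110111]
 [ 0.37706835 -0.52135483 -0.76551199  1.03555326]
 [ 0.          0.          0.          1.        ]]
top [[356.77029804   0.         263.26866256]
 [  0.         356.77029804 187.92576884]
 [  0.           0.           1.        ]] [[-0.00901344 -0.9998474   0.01496452 -0.04861273]
 [-0.99905119  0.00836658 -0.04274013  0.54683225]
 [ 0.0426084  -0.01533556 -0.99897415  0.77499161]
 [ 0.          0.          0.          1.        ]]
```

View pics/side0.png

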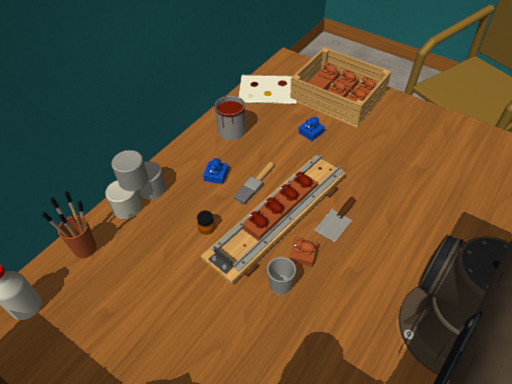

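View pics/top0.png

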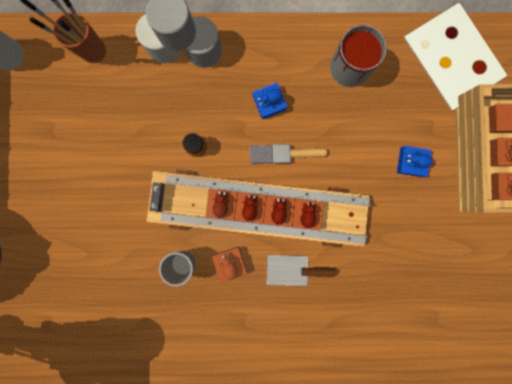

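The side and top pictures show the track with the stop at its left end (top px ~155,197) and the loading end on the right (~368,220). There are four red elephants between the rails at top px x ≈ 220, 250, 280 and 310. The last of the row is at ~(310,215), the spare at (230,265), the scraper at (300,270) and the cup at (177,268). Two blue look-alikes stand at (270,100) and (415,162). I'll enlarge and measure.

```bash
cat > h.py <<'E'
import numpy as np, cv2
def load(n,i=0):
    d=np.load(f"{n}{i}.npz"); return d["pixels"],d["K"],d["view"]
def ray(K,V,uv,z):
    R=V[:3,:3];t=V[:3,3];c=-R.T@t
    d=R.T@np.linalg.inv(K)@np.array([uv[0],uv[1],1.])
    return c+d*(z-c[2])/d[2]
def proj(K,V,p):
    q=K@(V[:3,:3]@np.asarray(p,float)+V[:3,3]); return q[:2]/q[2]
E
python3 - <<'E'
from h import *
p,K,V=load("top"); c=p[160:300,140:380,::-1]
cv2.imwrite("pics/top_c.png",cv2.resize(c,None,fx=3.3,fy=3.3,interpolation=cv2.INTER_CUBIC))
p,K,V=load("side"); c=p[145:290,195:355,::-1]
cv2.imwrite("pics/side_c.png",cv2.resize(c,None,fx=4,fy=4,interpolation=cv2.INTER_CUBIC))
E
```

```text
(no output)
```

View pics/top_c.png

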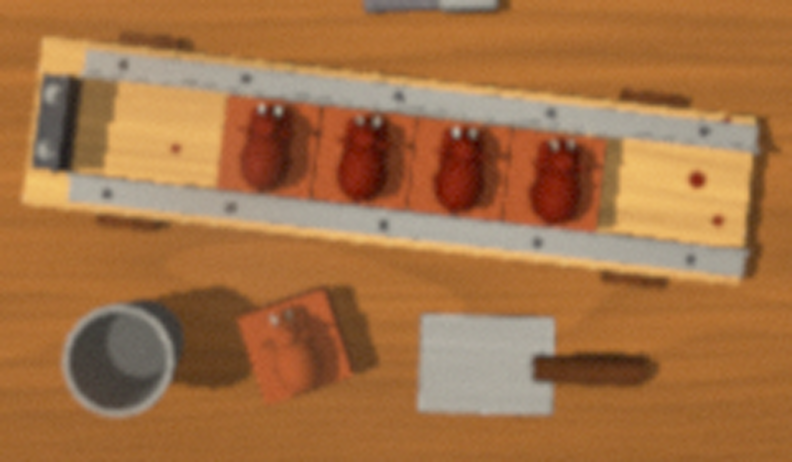

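View pics/side_c.png

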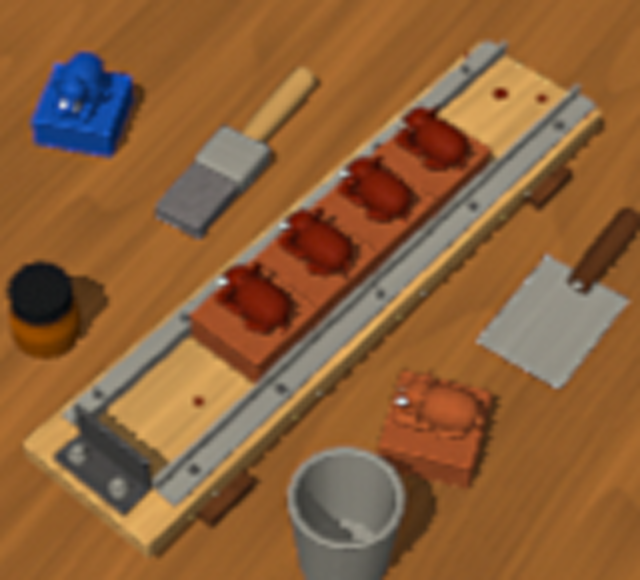

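```bash
python3 - <<'E'
from h import *
p,K,V=load("top"); ps,Ks,Vs=load("side")
T=lambda u,v,z:ray(K,V,(140+(u+.5)/3.3-.5,160+(v+.5)/3.3-.5),z)
S=lambda u,v,z:ray(Ks,Vs,(195+(u+.5)/4-.5,145+(v+.5)/4-.5),z)
A=dict(stopfar=T(42,37,.03),stopnear=T(23,203,.03),loadfar=T(757,118,.03),loadnear=T(742,282,.03))
for k,v in A.items(): print(k,v.round(4))
print("side: stopfar",S(25,447,.03).round(4),"stopnear",S(152,552,.03).round(4),"loadnear",S(602,112,.03).round(4),"loadfar",S(478,45,.03).round(4))
corn=np.array([v[:2] for v in A.values()]); c=corn.mean(0)
y=((corn[0]+corn[1])-(corn[2]+corn[3]))/2; print("len",np.linalg.norm(y)); y/=np.linalg.norm(y); x=np.array([y[1],-y[0]])
print("centre",c,"y",y,"heading deg",np.degrees(np.arctan2(-y[0],y[1])))
def tr(P): d=P[:2]-c; return np.round([d@x*1e3,d@y*1e3],1)
# plinth mask via hue
hsv=cv2.cvtColor(p,cv2.COLOR_RGB2HSV)
for n,pp in (("top",p),("side",ps)):
    pass
print("last rear top corners", tr(T(608,140,.058)),tr(T(597,231,.058)))
print("side last rear top edge", tr(S(492,152,.058)), "side first front top near", tr(S(257,365,.058)))
print("front top", tr(T(228,95,.058)),tr(T(217,187,.058)))
print("stop face top", tr(T(78,80,.064)),tr(T(68,170,.064)))
print("last corners world",T(608,140,.058),T(597,231,.058))
for nm,uv,z in (("rail near load end",(742,277),.03),("rail far load",(757,125),.03)): print(nm,tr(T(*uv,z)))
print("scraper", [tr(T(*q,.0)) for q in ((420,315),(418,412),(553,316),(551,412),(655,368))])
print("spare top", [tr(T(*q,.028)) for q in ((238,315),(327,290),(355,372),(270,402))])
print("cup rim", [tr(T(*q,.075)) for q in ((62,360),(175,360),(118,305),(118,415))])
E
```

```text
stopfar [0.5843 0.185  0.03  ]
stopnear [0.4766 0.1968 0.03  ]
loadfar [ 0.5275 -0.2818  0.03  ]
loadnear [ 0.4208 -0.2697  0.03  ]
side: stopfar [0.5774 0.1901 0.03  ] stopnear [0.4677 0.2034 0.03  ] loadnear [ 0.4154 -0.2629  0.03  ] loadfar [ 0.5235 -0.2708  0.03  ]
len 0.47002893605620055
centre [ 0.50230375 -0.04240416] y [0.11989213 0.99278692] heading deg -6.8858770419235675
last rear top corners [  27.9 -133.7] [ -29.7 -132.7]
side last rear top edge [ -36.8 -125.6] side first front top near [-33.8 112.3]
front top [ 29.4 107. ] [-28.6 107.1]
stop face top [ 28.1 199.8] [-28.  199.1]
last corners world [ 0.5139318  -0.17843745  0.058     ] [ 0.45691473 -0.17058324  0.058     ]
rail near load end [ -50.5 -235.1]
rail far load [  49.2 -235.1]
scraper [array([-102. ,  -30.4]), array([-166.4,  -36.2]), array([ -92.9, -119.6]), array([-156.7, -125.1]), array([-120. , -191.8])]
spare top [array([-110.9,   88.1]), array([-88.6,  32.6]), array([-139.1,    8.6]), array([-164.1,   61. ])]
cup rim [array([-142. ,  185.6]), array([-134.6,  117.6]), array([-105.4,  156. ]), array([-171.1,  147.9])]
```

Nearest the loading end is the last elephant (top px ~308,215): red, between the rails and fourth from the stop, so it is the one to push. The unpainted spare (230,265) and the blue pair are off the track. The enlarged crop confirms this. The two views disagree by ~6 mm, so I'll use the fingertips as a check near the track. Now I'll close the jaws, turn them across the track and hover over the loading end.

```bash
python3 -m jog '[[[0.031,-0.049,0,0,0,-0.0866,0],[0.031,-0.049,0,0,0,-0.0866,0],[0.031,-0.049,0,0,0,-0.0866,0],[0.031,-0.049,0,0,0,-0.0866,0],[0.031,-0.049,0,0,0,-0.0866,0],[0.031,-0.049,0,0,0,-0.0866,0],[0.031,-0.049,0,0,0,-0.0866,0],[0.031,-0.049,0,0,0,-0.0866,0],[0.004,-0.0575,0,0,0,-0.0866,0],[0.004,-0.0575,0,0,0,-0.0866,0],[0.004,-0.0575,0,0,0,-0.0866,0],[0.004,-0.0575,0,0,0,-0.0866,0],[0.004,-0.0575,-0.02,0,0,-0.0866,0],[0.004,-0.0575,-0.04,0,0,-0.0866,0],[0.004,-0.0575,-0.04,0,0,-0.0866,0],[0.004,-0.0575,-0.04,0,0,-0.0866,0],[0,0,0,0,0,0,0],[0,0,0,0,0,0,0]]]' 5
python3 - <<'E'
from station import grab_frame,monitor
import cv2,numpy as np
for n in ("side","top"):
    f=grab_frame(n); np.savez(f"{n}1.npz",**f); p=f["pixels"][:,:,::-1]
    c=p[110:290,195:395] if n=="side" else p[140:300,200:440]
    cv2.imwrite(f"pics/{n}1.png",cv2.resize(c,None,fx=3.3,fy=3.3,interpolation=cv2.INTER_CUBIC))
s=monitor.get_state();print(s["q"],s["eef_pos"],s["ee_rot"],s["force"],s["width"])
E
```

```text
t: 2.35
eef_pos: [0.4812, -0.1895, 0.1245]
ee_rot: [-3.141, -0.001, 3.022]
force: [-0.2, 0.9, -0.4]
width: 0.0005
[ 6.79048360e-03  2.22340600e-01 -5.01439818e-01  8.79036409e-05
 -8.45412383e-01 -1.24884676e-01] [ 0.48190851 -0.1885552   0.12555693] [3.14145827e+00 1.59923978e-03 3.02355662e+00] [ 0.11796998 -0.24677802  0.19445723] 0.0007295979877602797
```

View pics/side1.png

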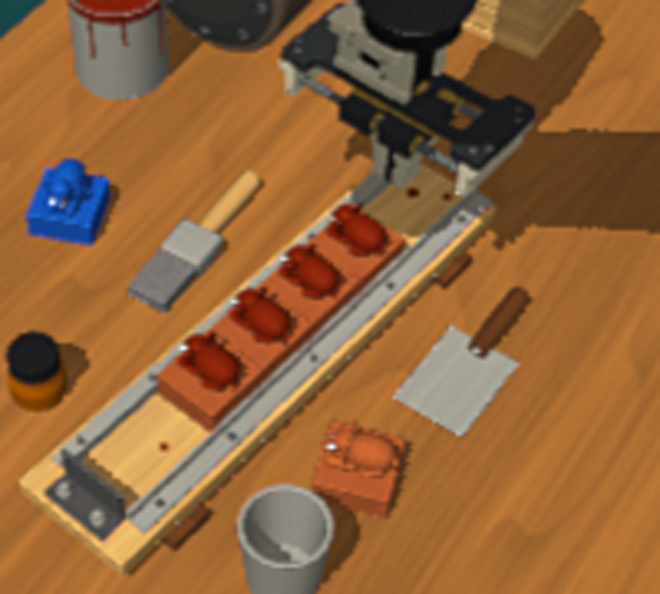

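View pics/top1.png

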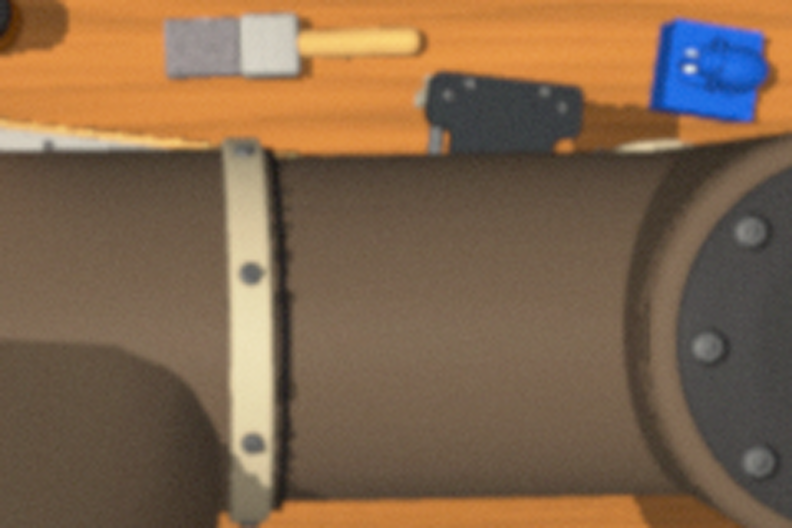

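```bash
python3 - <<'E'
from h import *
p,K,V=load("side",1); c=np.array([.4819,-.1885,.1006]); a=3.0236; X=np.array([np.cos(a),np.sin(a),0]);Y=np.array([-np.sin(a),np.cos(a),0])
x0,y0=280,110; im=cv2.resize(p[y0:210,x0:380,::-1],None,fx=6,fy=6,interpolation=cv2.INTER_CUBIC)
for sx in (-1,1):
  for sy in (-1,1):
    for h in (0,.03):
      q=proj(K,V,c+sx*.021*X+sy*.0095*Y+np.array([0,0,h])); q=((q-[x0,y0]+.5)*6-.5)
      cv2.circle(im,tuple(int(v) for v in q),3,(0,255,0) if h==0 else (255,255,0),1)
      print(sx,sy,h,q.round())
cv2.imwrite("pics/tip1.png",im)
E
```

```text
-1 -1 0 [156. 302.]
-1 -1 0.03 [160. 255.]
-1 1 0 [182. 279.]
-1 1 0.03 [186. 233.]
1 -1 0 [230. 346.]
1 -1 0.03 [235. 300.]
1 1 0 [255. 323.]
1 1 0.03 [261. 276.]
```

View pics/tip1.png

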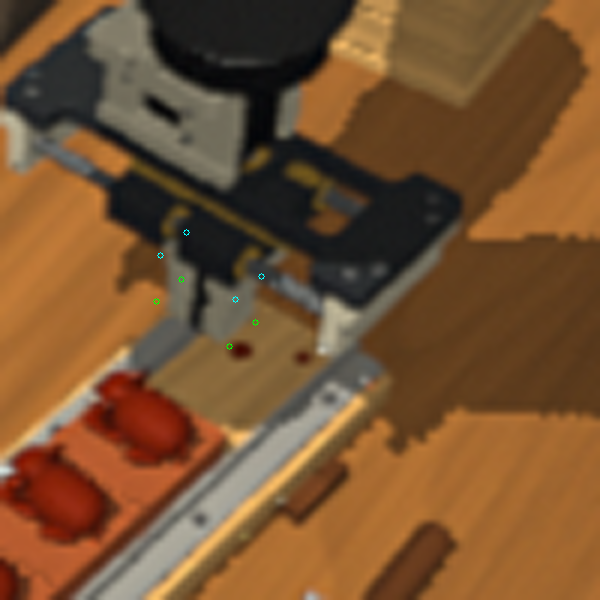

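```bash
python3 - <<'E'
from h import *
p,K,V=load("side",1)
im=cv2.resize(p[140:172,300:330,::-1],None,fx=18,fy=18,interpolation=cv2.INTER_CUBIC)
cv2.imwrite("pics/tip2.png",im)
E
```

```text
(no output)
```

View pics/tip2.png

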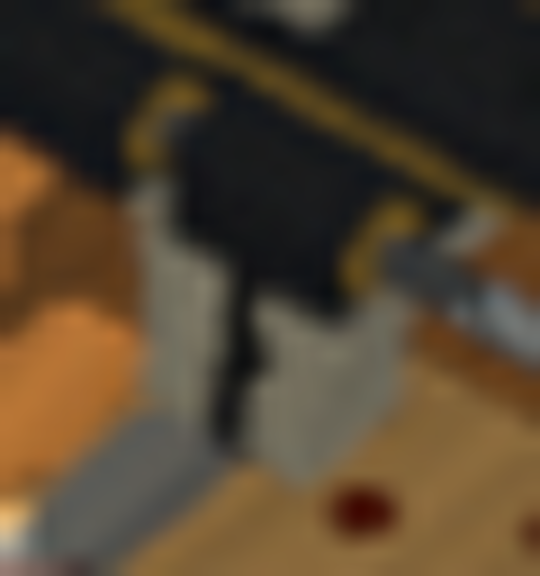

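```bash
python3 - <<'E'
from h import *
ps,Ks,Vs=load("side")
S=lambda u,v,z:ray(Ks,Vs,(195+(u+.5)/4-.5-.9,145+(v+.5)/4-.5-1.0),z)
c=np.array([.5023,-.0424]);y=np.array([.1199,.9928]);x=np.array([y[1],-y[0]])
def tr(P): d=P[:2]-c; return np.round([d@x*1e3,d@y*1e3],1)
for n,u,v,z in (("stopfar",25,447,.03),("stopnear",152,552,.03),("loadnear",602,112,.03),("lastrear near top",492,152,.058),("firstfront near top",257,365,.058),("firstfront far top",190,318,.058),("stop top near",150,483,.064),("stop top far",78,408,.064)):
    P=S(u,v,z); print(n,P.round(4),tr(P))
print("TCP",tr(np.array([.4819,-.1885])))
E
```

```text
stopfar [0.5811 0.1891 0.03  ] [ 50.5 239.3]
stopnear [0.4711 0.2024 0.03  ] [-60.3 239.3]
loadnear [ 0.4193 -0.2649  0.03  ] [ -55.7 -230.8]
lastrear near top [ 0.4546 -0.1645  0.058 ] [ -32.7 -126.9]
firstfront near top [0.4858 0.0719 0.058 ] [-30.1 111.5]
firstfront far top [0.5421 0.0665 0.058 ] [ 26.5 112.9]
stop top near [0.4868 0.1803 0.064 ] [-42.1 219.3]
stop top far [0.5553 0.1633 0.064 ] [ 28.  210.6]
TCP [  -2.7 -147.5]
```

The side view shows the closed fingertips at side px ~(312,164), about 1 px from the prediction, so both views locate the last plinth's rear at track y ≈ -130 ± 4 mm. The fingers are centred to within ~3 mm. Next I'll back off and lower them behind the plinth to ~8 mm above the plank.

```bash
python3 -m jog '[[[-0.0015,-0.014,0,0,0,0,0],[-0.0015,-0.013,0,0,0,0,0],[0,0,-0.02,0,0,0,0],[0,0,-0.02,0,0,0,0],[0,0,-0.0150,0,0,0,0],[0,0,-0.0075,0,0,0,0],[0,0,0,0,0,0,0],[0,0,0,0,0,0,0]]]'
python3 - <<'E'
from station import grab_frame,monitor
import cv2,numpy as np
f=grab_frame("side"); np.savez("side2.npz",**f); p=f["pixels"][:,:,::-1]
cv2.imwrite("pics/side2.png",cv2.resize(p[120:220,260:370],None,fx=6,fy=6,interpolation=cv2.INTER_CUBIC))
s=monitor.get_state();print(s["t"],s["eef_pos"],s["ee_rot"],s["force"],s["width"])
E
```

```text
t: 3.45
eef_pos: [0.4787, -0.2164, 0.0627]
ee_rot: [-3.142, 0.001, 3.022]
force: [-0.9, -0.5, -0.3]
width: 0.0005
3.5 [ 0.47873994 -0.21636286  0.06275996] [-3.14155893e+00  1.05276464e-03  3.02222453e+00] [0.8618883  0.39812503 0.58349019] 0.0006386112438120308
```

View pics/side2.png

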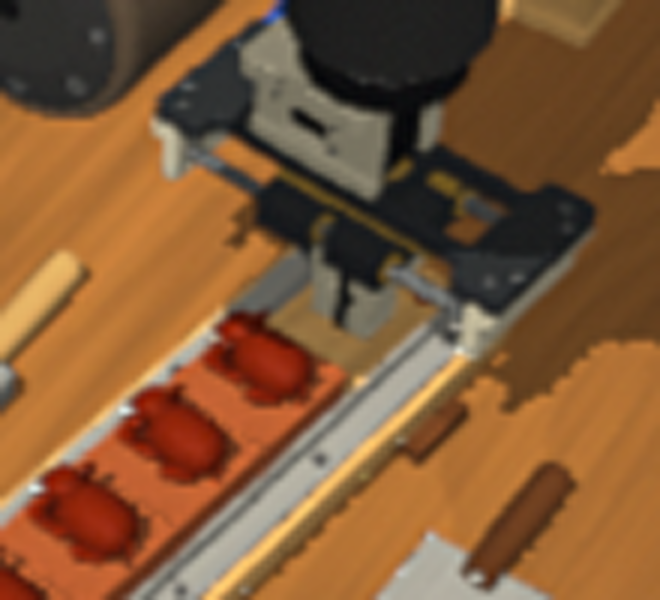

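The fingers are lowered between the rails (crop tips ~(345,325)), clear behind the last plinth. There's no contact force, and the body stands well above the figures. Now I'll approach and begin the slow push.

```bash
python3 -m jog '[[[0.0006,0.005,0,0,0,0,0],[0.0006,0.005,0,0,0,0,0],[0.0006,0.005,0,0,0,0,0],[0.0006,0.005,0,0,0,0,0],[0.0003,0.0025,0,0,0,0,0],[0.0003,0.0025,0,0,0,0,0],[0.0003,0.0025,0,0,0,0,0],[0.0003,0.0025,0,0,0,0,0],[0.0003,0.0025,0,0,0,0,0],[0.0003,0.0025,0,0,0,0,0],[0.0003,0.0025,0,0,0,0,0],[0.0003,0.0025,0,0,0,0,0]]]'
python3 - <<'E'
from station import grab_frame,monitor
import cv2,numpy as np
f=grab_frame("side"); np.savez("side3.npz",**f); p=f["pixels"][:,:,::-1]
cv2.imwrite("pics/side3.png",cv2.resize(p[120:220,260:370],None,fx=6,fy=6,interpolation=cv2.INTER_CUBIC))
s=monitor.get_state();print(s["t"],s["eef_pos"],s["ee_rot"],s["force"],s["moment"])
E
```

```text
t: 5.0
eef_pos: [0.4829, -0.1764, 0.0621]
ee_rot: [-3.141, -0.0, 3.022]
force: [-0.6, -4.8, -0.8]
width: 0.0001
5.05 [ 0.48296767 -0.17614773  0.06214706] [-3.14149633e+00 -1.94429145e-04  3.02184651e+00] [-0.92197432 -4.52839302  0.66008867] [-1.30919047  0.2040558  -0.03896293]
```

View pics/side3.png

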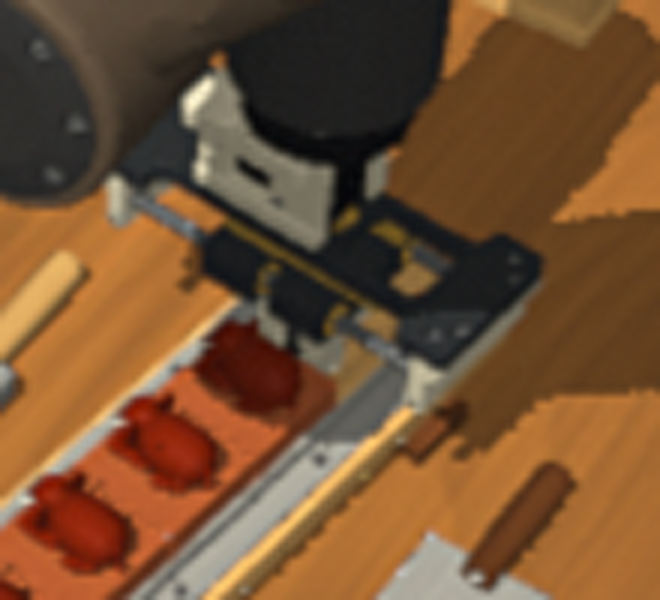

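The push has begun: contact at ~4.7 N, with the tips on the bare rear face (crop ~(310,355)) and the row still closed up. I'll continue slowly.

```bash
python3 -m jog '[[[0.0003,0.0025,0,0,0,0,0],[0.0003,0.0025,0,0,0,0,0],[0.0003,0.0025,0,0,0,0,0],[0.0003,0.0025,0,0,0,0,0],[0.0003,0.0025,0,0,0,0,0],[0.0003,0.0025,0,0,0,0,0],[0.0003,0.0025,0,0,0,0,0],[0.0003,0.0025,0,0,0,0,0],[0.0003,0.0025,0,0,0,0,0],[0.0003,0.0025,0,0,0,0,0],[0.0003,0.0025,0,0,0,0,0],[0.0003,0.0025,0,0,0,0,0],[0.0003,0.0025,0,0,0,0,0],[0.0003,0.0025,0,0,0,0,0],[0.0003,0.0025,0,0,0,0,0],[0.0003,0.0025,0,0,0,0,0]]]'
python3 - <<'E'
from station import grab_frame,monitor
import cv2,numpy as np
f=grab_frame("side"); np.savez("side4.npz",**f); p=f["pixels"][:,:,::-1]
cv2.imwrite("pics/side4.png",cv2.resize(p[130:290,190:360],None,fx=3.7,fy=3.7,interpolation=cv2.INTER_CUBIC))
s=monitor.get_state();print(s["t"],s["eef_pos"],s["ee_rot"],s["force"],s["moment"])
E
```

```text
t: 7.05
eef_pos: [0.4879, -0.1361, 0.0621]
ee_rot: [3.142, -0.0, 3.022]
force: [-1.7, -4.5, -0.2]
width: 0.0003
7.1 [ 0.48790836 -0.13590128  0.06215471] [3.14144389e+00 1.63363909e-05 3.02199087e+00] [-1.06816849 -2.82767394  0.21445295] [-0.91570864  0.29201671  0.03975614]
```

View pics/side4.png

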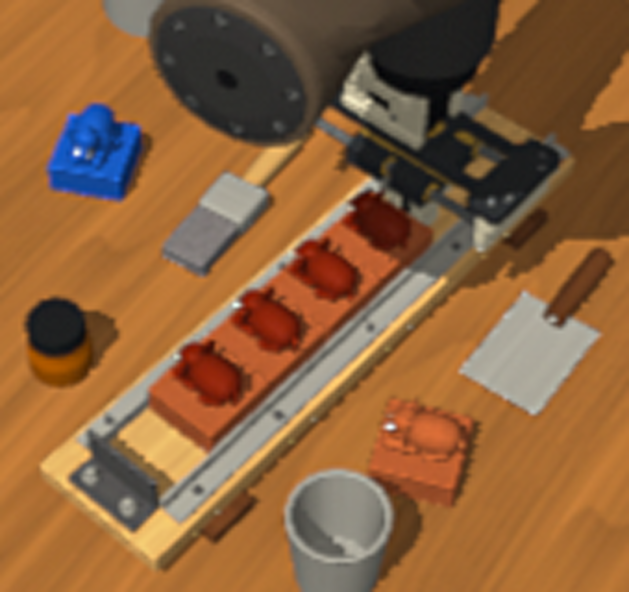

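The row moves as one closed train, with ~50 mm left to the stop. I'll go another 40 mm, then creep.

```bash
python3 -m jog '[[[0.0003,0.0025,0,0,0,0,0],[0.0003,0.0025,0,0,0,0,0],[0.0003,0.0025,0,0,0,0,0],[0.0003,0.0025,0,0,0,0,0],[0.0003,0.0025,0,0,0,0,0],[0.0003,0.0025,0,0,0,0,0],[0.0003,0.0025,0,0,0,0,0],[0.0003,0.0025,0,0,0,0,0],[0.0003,0.0025,0,0,0,0,0],[0.0003,0.0025,0,0,0,0,0],[0.0003,0.0025,0,0,0,0,0],[0.0003,0.0025,0,0,0,0,0],[0.0003,0.0025,0,0,0,0,0],[0.0003,0.0025,0,0,0,0,0],[0.0003,0.0025,0,0,0,0,0],[0.0003,0.0025,0,0,0,0,0]]]'
python3 - <<'E'
from station import grab_frame,monitor
import cv2,numpy as np
f=grab_frame("side"); np.savez("side5.npz",**f); p=f["pixels"][:,:,::-1]
cv2.imwrite("pics/side5.png",cv2.resize(p[150:290,190:340],None,fx=4,fy=4,interpolation=cv2.INTER_CUBIC))
s=monitor.get_state();print(s["t"],s["eef_pos"],s["ee_rot"],s["force"],s["moment"])
E
```

```text
t: 9.1
eef_pos: [0.4927, -0.0961, 0.0622]
ee_rot: [-3.142, 0.0, 3.022]
force: [-0.3, -5.1, -0.4]
width: 0.0008
9.15 [ 0.49272588 -0.09590283  0.0621488 ] [3.14144960e+00 2.44097258e-05 3.02202610e+00] [-0.59361682 -3.16789531  0.18120277] [-0.96725317  0.36676108  0.02769084]
```

View pics/side5.png

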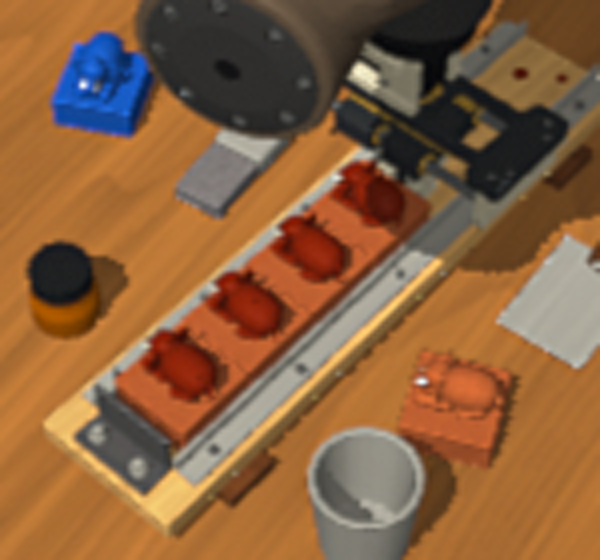

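The leader is ~10 mm short of the stop plate. I'll creep at 1 mm per row.

```bash
python3 -m jog '[[[0.00012,0.001,0,0,0,0,0],[0.00012,0.001,0,0,0,0,0],[0.00012,0.001,0,0,0,0,0],[0.00012,0.001,0,0,0,0,0],[0.00012,0.001,0,0,0,0,0],[0.00012,0.001,0,0,0,0,0]]]'
```

```text
t: 9.9
eef_pos: [0.4934, -0.0903, 0.0621]
ee_rot: [3.142, -0.0, 3.022]
force: [-0.7, -3.9, -2.4]
width: 0.0006
```

```bash
python3 -m jog '[[[0.00012,0.001,0,0,0,0,0],[0.00012,0.001,0,0,0,0,0],[0.00012,0.001,0,0,0,0,0]]]'; python3 -m jog '[[[0.00012,0.001,0,0,0,0,0],[0.00012,0.001,0,0,0,0,0]]]'
```

```text
t: 10.28
eef_pos: [0.4937, -0.0872, 0.0622]
ee_rot: [-3.142, -0.0, 3.022]
force: [-0.8, -4.5, -0.9]
width: 0.0005
t: 10.52
eef_pos: [0.4938, -0.0857, 0.0622]
ee_rot: [-3.141, -0.0, 3.022]
force: [-0.4, -12.3, -0.3]
width: 0.0003
```

```bash
python3 -m jog '[[[0.00006,0.0005,0,0,0,0,0],[0,0,0,0,0,0,0]]]'
python3 - <<'E'
from station import grab_frame,monitor
import cv2,numpy as np
f=grab_frame("side"); np.savez("side6.npz",**f); p=f["pixels"][:,:,::-1]
cv2.imwrite("pics/side6.png",cv2.resize(p[180:290,190:310],None,fx=5,fy=5,interpolation=cv2.INTER_CUBIC))
s=monitor.get_state();print(s["t"],s["eef_pos"],s["ee_rot"],s["force"],s["moment"])
E
```

```text
t: 10.78
eef_pos: [0.4936, -0.0856, 0.0622]
ee_rot: [-3.14, -0.001, 3.022]
force: [-0.1, -11.6, 0.7]
width: 0.0004
10.825 [ 0.49363438 -0.08563129  0.06217937] [-3.14042860e+00 -8.00124675e-04  3.02198614e+00] [ -1.25109533 -11.26093656   0.91107235] [-3.82916369  0.09795402 -0.09194612]
```

View pics/side6.png

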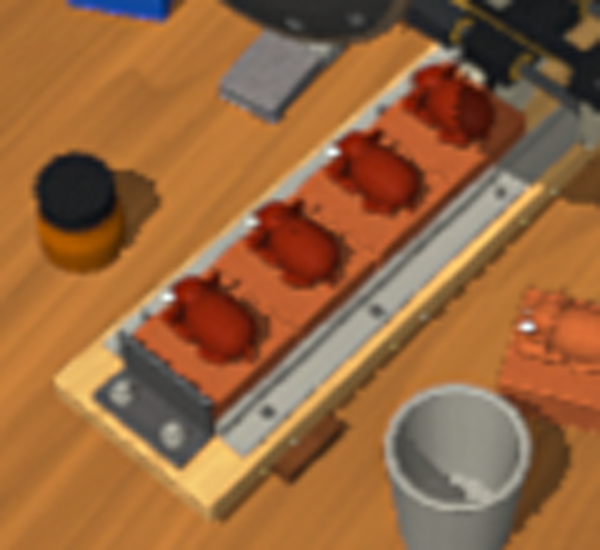

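The leader sits against the stop plate (crop ~(165,375)). The force rose to ~11.5 N and held, and the tool stopped advancing. I'll back straight off along the track, then up and to the side to clear the view.

```bash
python3 -m jog '[[[-0.00024,-0.002,0,0,0,0,0],[-0.0005,-0.004,0,0,0,0,0],[-0.0012,-0.01,0,0,0,0,0],[-0.0024,-0.02,0,0,0,0,0],[-0.0036,-0.03,0,0,0,0,0],[0,0,0.02,0,0,0,0],[0,0,0.05,0,0,0,0],[0,0,0.06,0,0,0,0],[0,-0.02,0.05,0,0,0,0],[0,-0.05,0.02,0,0,0,0],[0,-0.06,0,0,0,0,0],[0,-0.06,0,0,0,0,0],[0,-0.06,0,0,0,0,0],[0,0,0,0,0,0,0],[0,0,0,0,0,0,0]]]'
python3 - <<'E'
from station import grab_frame,monitor
import cv2,numpy as np
for n in ("side","top"):
    f=grab_frame(n); np.savez(f"{n}7.npz",**f); p=f["pixels"][:,:,::-1]
    c=p[130:290,185:365] if n=="side" else p[130:310,130:380]
    cv2.imwrite(f"pics/{n}7.png",cv2.resize(c,None,fx=3.2 if n=="top" else 3.7,fy=3.2 if n=="top" else 3.7,interpolation=cv2.INTER_CUBIC))
s=monitor.get_state();print(s["t"],s["eef_pos"],s["force"])
E
```

```text
t: 12.7
eef_pos: [0.4855, -0.4012, 0.2616]
ee_rot: [3.141, -0.001, 3.021]
force: [0.1, 0.9, -0.3]
width: 0.0002
12.8 [ 0.48609025 -0.40015667  0.26228259] [ 0.59604394  0.47380083 -0.44797427]
```

View pics/side7.png

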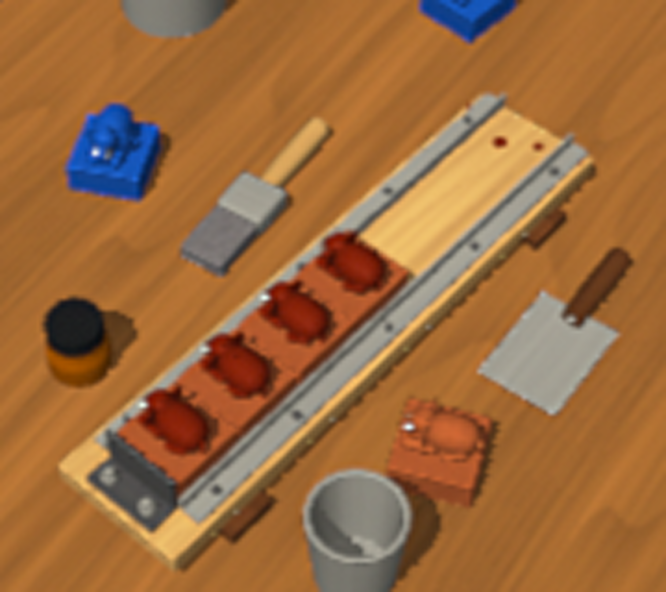

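View pics/top7.png

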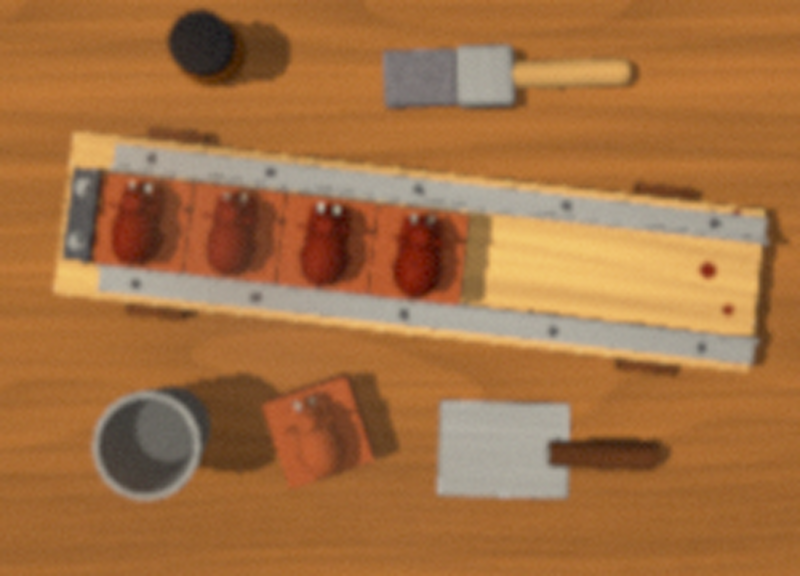

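Both views show the row closed up against the stop: in the top crop the stop face is at ~(97,215) and the last rear face at ~(465,260). I'll run a quick numeric check on gaps and on whether anything else moved.

```bash
python3 - <<'E'
from h import *
p,K,V=load("top",7); p0,_,_=load("top",0)
T=lambda u,v,z:ray(K,V,(130+(u+.5)/3.2-.5,130+(v+.5)/3.2-.5),z)
c=np.array([.5023,-.0424]);y=np.array([.1199,.9928]);x=np.array([y[1],-y[0]])
tr=lambda P:np.round([(P[:2]-c)@x*1e3,(P[:2]-c)@y*1e3],1)
print("front",tr(T(102,172,.058)),tr(T(93,262,.058)),"rear",tr(T(470,213,.058)),tr(T(461,303,.058)),"stop top",tr(T(101,172,.064)),tr(T(91,262,.064)))
d=cv2.absdiff(p,p0).max(2); d=cv2.medianBlur(d,3); m=(d>40).astype(np.uint8)
n,l,s,_=cv2.connectedComponentsWithStats(m); print([tuple(int(a) for a in r) for r in s[1:] if r[4]>15])
E
```

```text
front [ 28.9 205.2] [-29.4 203.7] rear [ 29.  -34.4] [-29.5 -35. ] stop top [ 28.6 204.1] [-29.2 203.4]
[(224, 0, 288, 384, 29385), (158, 184, 57, 33, 1461), (217, 192, 112, 38, 2593), (0, 315, 164, 69, 6337)]
```

```bash
python3 -c "
from station import job_done; print(job_done())"
```

```text
the job is handed in; nothing more can be done
None
```

I pushed the row home and handed the job in. The closed fingertips touched only the last elephant's bare plinth and moved all four as one train at about 20 mm/s, then crept the final stretch to the stop. I then backed straight off along the track, lifted clear, and handed in at about 12.8 s of the 32 s allowed.

**Home and closed up:** My last measurements put the row's front at track y ≈ 204–205 mm (stop face at 205) and its rear at about -35 mm. That is about 239 mm over four 60 mm plinths, so they stand closed up. Contact force rose from about 4 N while sliding to about 12 N at the stop, then held with no further advance. It read about zero after I backed away.

**Everything else:** The spare, cup, scraper, brush, jar and the blue look-alike beside the jar look unmoved in the last pictures.

**Checks that disagreed or fell short:**
- The two cameras' first readings differed by about 6 mm, so I relied on the fingertip check and the contact force.
- The before/after image difference was swamped at the right by what I took to be the arm and its shadow. I judged the brush, scraper and spare by eye there.
- The far blue look-alike was only partly in view at the end.

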